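# Snap the centre cap onto the pill organizer and keep it pressed

### The job

The centre well of the round pill organizer is open: take its small knobbed cap with a light grip (the plastic is thin, squeeze it with no more than 20 N), set it over the collar of the well and press it straight down until it clicks. Do not stop at the click: keep pressing it firmly down so that the soft seal under it stays squeezed, and finish like that, still pressing, with the hand on the cap. Do not force it, and leave the other things on the table where they are.

Things in the scene. Friction and masses are not known exactly. Their poses are not given: they have to be found in the camera images.
- cap_knob (a point): the loose grey snap cap, upright on the table, mouth down: a skirt 40 mm across with a flat shoulder 22 mm above its rim, and on that a ribbed knob 22 mm across, 18 mm tall. This point: middle of the knob, 31 mm above the rim, z up the axis. About 20 g. Grip the knob from above; fingertips may rest on the shoulder, which takes the push. (The jar lid nearby has no knob.)
- cap_rim (a point): centre of the cap's lower rim, on its axis, 31 mm below the middle of the knob. The mouth is 28.4 mm wide at the rim, where a lip 2.5 mm thick runs round inside; 34 mm wide above it, 19 mm deep
- organizer: grey round pill organizer, 146 mm across, 30 mm tall, seven press-button lids, standing fast on the table; origin at the centre of its underside. From its middle rises the open well's white collar, 25 mm across, from 30 to 50 mm above the table. Round the collar's foot lies a soft black seal ring, 39 mm across, its top 36 mm above the table
- collar_top (a point): centre of the collar's top edge, 50 mm above the table. Four sprung nubs stick out 3.6 mm, 8.5 mm below it. The cap's rim meets them about 5 mm below this point; the push peaks at about 9 N (more if askew), drops to almost nothing by 8.5 mm, the cap jumps down at 11 mm (the click), and the push rises again on the seal. Clicked and let go, the rim lies 14.5 mm below; squeezed right home, 17 mm
- seal (a joint): how far the soft seal ring is squeezed down, in m: 0 free, about 0.0006 under a clicked cap that is not pressed, 0.003 fully squeezed. It takes about 4 N per mm, 12 N for all of it. Pressed firmly means above about 0.0016 (6 N or more); over 30 N on the cap is forcing it
- jar_lid: flat grey ribbed jar lid without a knob, 50 mm across, 14 mm tall; origin at the centre of its underside. Not to be moved
- clipper: steel nail clipper, 60 x 13 x 12 mm, long along its x; origin under its middle. Not to be moved
- mirror: wooden hand mirror lying flat, disc 84 mm across, 9 mm thick, handle 18 mm wide reaching to 132 mm from the disc's centre along its -x; origin under the disc's centre. Not to be moved
- vase: empty green glass vase, up to 76 mm across, 175 mm tall; origin at the centre of its foot. Not to be moved
- pen_cup: clear acrylic pen cup, 68 mm across, 95 mm tall, with pens up to 140 mm; origin at the centre of its foot. Not to be moved
- tea_cup: white tea cup, 68 mm across, 78 mm tall; origin at the centre of its foot. Not to be moved
- pill_bottle: small amber pill bottle, 36 mm across, 62 mm tall; origin at the centre of its foot. Not to be moved
Mind the look-alikes: they are no part of the job. What is shaped like the part that bears cap_knob but blue or pink is not meant. What is shaped like the organizer but orange is not meant.

How it is judged:
On the way, in this order (a step that is already met when the one before it is completed fails the run):
1. the cap is lifted clear of the table in the fingers (height (world z) of cap_rim above 0.02 m and contact force between the fingers and cap above 0.5 N and horizontal distance between cap_rim and collar_top above 0.03 m), for 0.1 s.
2. the cap is clicked on: its lip is below the nubs of the collar (z of cap_rim in the frame of collar_top below -0.0125 m and horizontal distance between cap_rim and collar_top below 0.004 m and angle between cap_rim's own z axis and vertical below 0.15 rad), for 0.2 s.
At the end, for the whole second after the job is handed in: the cap sits clicked on the collar (centred within 4 mm, upright within 0.12 rad, rim more than 15 mm below the collar top) with the hand on it, still pressing so that the seal stays squeezed by more than 1.3 mm (about 5 N) (z of cap_rim in the frame of collar_top below -0.015 m and horizontal distance between cap_rim and collar_top below 0.004 m and angle between cap_rim's own z axis and vertical below 0.12 rad and value of joint seal above 0.0013 m and contact force between the fingers and cap above 2 N); the arm keeps its last pose, push and grip.
It fails at once if the cap is squeezed too hard while it is carried (over 30 N a finger) (contact force between the fingers and cap above 60 N and horizontal distance between cap_rim and collar_top above 0.02 m).
It fails at once if the cap or organizer is forced with more than 45 N (contact force between cap and seal above 45 N or contact force between the arm and organizer above 45 N).
It fails at once if a bystander is moved by more than 25 mm (distance of any of jar_lid, clipper, mirror, vase, pen_cup, tea_cup, pill_bottle from where it was at the start of the episode above 0.025 m).
It also fails if it takes over 45 s, if anything falls off the work surface, if the arm or the gripper's body presses on something with over 40 N, if the wrist force passes 120 N, or if a joint passes its speed limit or range.

### The arm

A 6-joint arm with a two-finger parallel gripper is mounted at the origin on the work surface. World frame = base frame: x ahead of the robot, y to its left, z up, the work surface at z = 0. Lengths are in m, angles in rad, forces in N, time in s.
With the tool pointing down it reaches from about 0.35 to 0.85 m from the base axis. Payload 8.1 kg.
Tool frame: the origin (TCP) lies at the very end of the fingers, on their centre line; the grasp point (between the pads) lies 19 mm behind it (robot.pinch_z is the distance from the TCP to the grasp point, in m); x points along the fingers, z is the direction in which the jaws open and shut, and the axes are right-handed (so a half turn about x gives the same grasp; the last joint's range is limited). The gripper opens to 93 mm and grips with 3 to 60 N. Pads are 15 mm wide; open, the fingers measure 128 mm over their backs; the gripper's body (75 mm by 188 mm) begins 65 mm behind the grasp point.
Start: joints at [1.055, 0.13, 1.488, -0, 1.523, -0.085], TCP at [0.251, 0.545, 0.181] pointing down, gripper open.
Joint ranges: [-2.96, 2.96], [-0.89, 2.26], [0.02, 2.5], [-1.34, 4.48], [0, 2.73], [-2.66, 2.66]. Speed limits (rad/s): [2.39, 2.39, 2.79, 3.14, 3.14, 3.14].

### API

Orientations are given as a rotation vector (axis times angle).
In Python, from plant import robot, optics, ticket gives the robot as it stands.
- The arm moves only by the tool jog_arm, never from a script. Its argument "targets" is a list of rows, each a list of 7 numbers: the shift along the tool's x, y, z in cm, then the turn, a rotation vector about the tool's x, y, z in degrees, then the closure, from 0 (fully open) to 1 (shut). In form: [[dx, dy, dz, ax, ay, az, grip], ...]. A call has 1 to 5 rows; each row is the pose to reach, as a shift and turn from the pose measured when the call began, along the tool's axes at that moment; what a row does not reach only later rows make up. A row lasts 1/8 s, in which the tool goes at most 62.5 mm and 10.7 degrees, less where a joint would pass 70% of its speed; a pose out of reach is approached as far as the arm can. A call with a gripper value outside its range is refused whole. The fingers move at their own pace and stop on an object; "squeeze" is the grip in N (left out, the last holds). Time passes only in rows, so rows that repeat a pose let the fingers close. It gives the time, the measured TCP pose, the force and the opening at its end, in the units of the state.
- robot.read_state(): the state, without advancing time (a new reading comes with each control period).
- optics.read_camera(name): name is "scene" or "top"; returns a dict with "frame" (400x640x3 uint8, red, green, blue), "vertical_fov" (degrees; the focal length in pixels is half the picture's height over the tangent of half this angle, whatever the lens; pixels are square), "cx", "cy" (the principal point, pixels), "k1" (the pictures are not rectified: a ray, as slopes to the right and down, at radius r is drawn at 1 + k1 r^2 times it, then the intrinsics apply), "R" (3x3) and "t" (3): a world point X has camera coordinates R X + t. Camera axes: x right, y down, z forward; pixel columns grow to the right and rows downward; lengths in m; the calibration is good to about 2 mm. A picture is of the moment at which its call begins. There is no depth.
- ticket.close_job(): hands the job in, once; it reports no verdict.
The state is a dict: "t": time; "q": joint angles; "dq": joint speeds; "joint_torque": joint torques, N m; "tool_pos": TCP position; "orientation": TCP orientation; "force": force on the tool from outside, world axes, zero at the start; "wrist_torque": the same for the moment, N m; "opening": finger opening in m.
Only numpy, scipy, OpenCV 4.12 (cv2) and the standard library are available. Lean on these libraries where they do the work, as an engineer would, in place of code of your own. Each camera call takes 0.05 s, during which the arm holds its last target.

## Working session

There is one attempt and no reset: what is moved stays moved. The work goes in short steps, Python scripts to look and compute and a tool call to move; the robot and the scene stay as the last step left them, time stands still between calls to the robot, and variables do not carry over. Pictures are saved under pics/ and viewed, and the job is handed in when it is done.

Besides the shell and the picture viewer there is one more tool, called after "Request:" as name(argument=value, ...) on one line, values as JSON. jog_arm: Moves the arm, as the interface text tells. Its arguments: {"type":"object","properties":{"targets":{"type":"array"},"squeeze":{"type":"number"}},"required":["targets"]}

```bash
ls; mkdir -p pics; python3 - <<'E'
from plant import robot, optics
import cv2
s=robot.read_state()
for k in s: print(k,s[k])
print(robot.pinch_z)
for n in("scene","top"):
    c=optics.read_camera(n); cv2.imwrite(f"pics/{n}0.png",cv2.cvtColor(c["frame"],cv2.COLOR_RGB2BGR))
    print({k:v for k,v in c.items() if k!="frame"})
E
```

```text
pics
t 0.0
q [ 1.05459123e+00  1.31154227e-01  1.48931586e+00 -1.65948928e-05
  1.52295258e+00 -8.54055225e-02]
dq [-0.00086831  0.00183508  0.0006713   0.00016652 -0.00079644 -0.00028192]
joint_torque [-1.81417519e-03 -5.59813786e+01 -4.91774404e+01  7.65848416e-02
  3.53486929e-02 -1.81311766e-04]
tool_pos [0.25023014 0.54462523 0.17977155]
orientation [-0.88721115  1.38438887  0.88578657]
force [ 0.01438415 -0.38374211 -0.37180868]
wrist_torque [ 8.38654850e-05 -4.36239281e-02 -1.39677724e-02]
opening 0.09318573694406797
0.0188
{'vertical_fov': 44.69671653483583, 'cx': 311.95732585841205, 'cy': 195.33294544123646, 'k1': 0.021267311105323677, 'R': array([[-0.73592965,  0.67695869, -0.01159674],
       [ 0.58041031,  0.62196648, -0.52562494],
       [-0.34861358, -0.39355384, -0.85063737]]), 't': array([ 0.42253665, -0.27487561,  1.43756399])}
{'vertical_fov': 51.191250035433924, 'cx': 321.09420359204194, 'cy': 198.59969243323792, 'k1': -0.10928805411710539, 'R': array([[ 4.57052962e-03, -9.99989539e-01,  1.81043869e-04],
       [-9.98396499e-01, -4.57346359e-03, -5.64226348e-02],
       [ 5.64228725e-02,  7.71277589e-05, -9.98406958e-01]]), 't': array([-0.02003292,  0.56435542,  1.07006372])}
```

View pics/scene0.png

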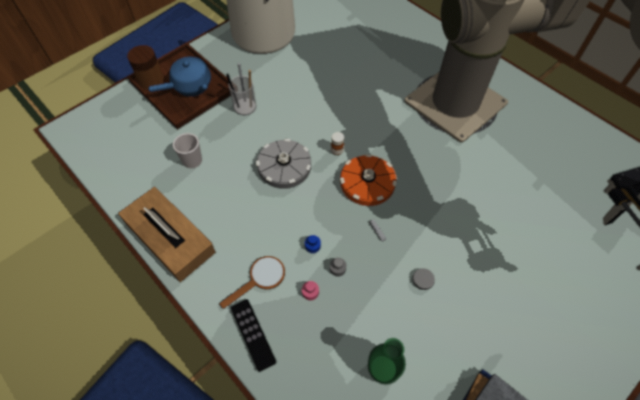

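View pics/top0.png

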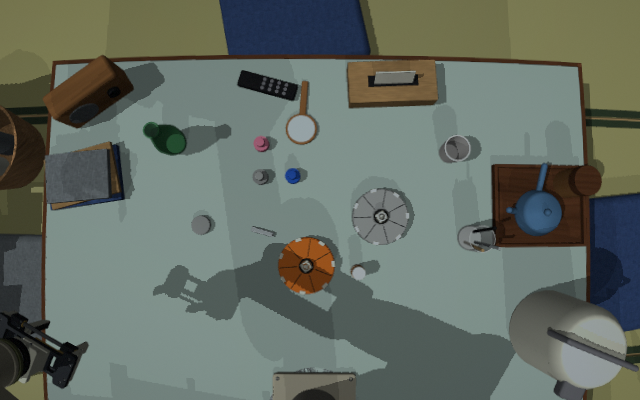

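The scene view shows the grey cap at about (338,266) and the grey organizer at (283,162). In the top view they are at (261,177) and (381,216). The blue and pink caps and the orange organizer are the look-alikes. I'll zoom in to measure.

```bash
cat > h.py <<'E'
import numpy as np, cv2
from plant import robot, optics
def cam(n): 
    c=optics.read_camera(n); c["f"]=200/np.tan(np.radians(c["vertical_fov"]/2)); c["K"]=np.array([[c["f"],0,c["cx"]],[0,c["f"],c["cy"]],[0,0,1]]);return c
def proj(c,X):
    return cv2.projectPoints(np.array(X,float).reshape(-1,3),cv2.Rodrigues(c["R"])[0],c["t"],c["K"],np.array([c["k1"],0,0,0]))[0].reshape(-1,2)
def ray(c,uv):
    p=cv2.undistortPoints(np.array(uv,float).reshape(-1,1,2),c["K"],np.array([c["k1"],0,0,0,0.])).reshape(2)
    return -c["R"].T@c["t"], c["R"].T@np.array([p[0],p[1],1])
def plane(c,uv,z):
    o,d=ray(c,uv); return o+d*(z-o[2])/d[2]
def crop(c,x0,y0,w,h,s,fn,pts=()):
    im=cv2.cvtColor(c["frame"],cv2.COLOR_RGB2BGR)[y0:y0+h,x0:x0+w]
    im=cv2.resize(im,None,fx=s,fy=s,interpolation=cv2.INTER_CUBIC)
    for p in pts: cv2.circle(im,tuple(int(round(v)) for v in ((p[0]+.5-x0)*s,(p[1]+.5-y0)*s)),2,(0,0,255),-1)
    cv2.imwrite(fn,im)
    return im
E
python3 - <<'E'
from h import *
t=cam("top");s=cam("scene")
a=crop(t,235,155,50,40,10,"pics/a.png");b=crop(s,313,246,50,40,10,"pics/b.png")
cc=crop(t,341,176,80,80,5,"pics/c.png");d=crop(s,243,125,80,80,5,"pics/d.png")
cv2.imwrite("pics/z1.png",np.vstack([np.hstack([a[:,:400],b[:,:400]])]))
cv2.imwrite("pics/z2.png",np.hstack([cc,d]))
E
```

```text
(no output)
```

View pics/z1.png

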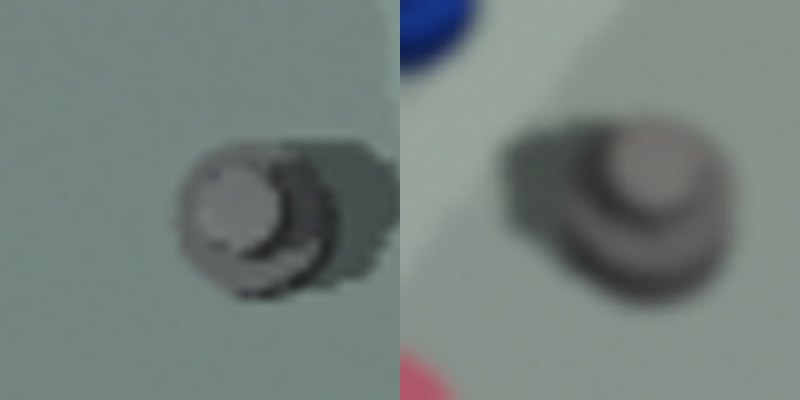

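View pics/z2.png

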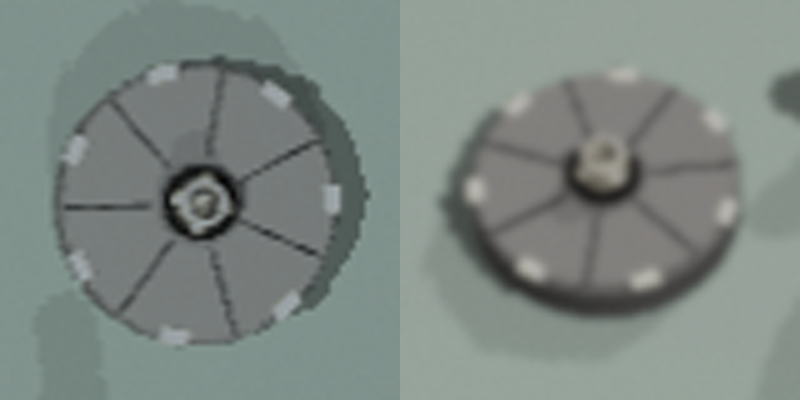

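```bash
python3 - <<'E'
from h import *
t=cam("top");s=cam("scene")
def show(c,x,y,w,h):
    f=c["frame"].astype(int); print("gray");print(f[y:y+h,x:x+w].mean(2).astype(int)); 
np.set_printoptions(linewidth=220)
show(t,250,166,22,20); show(s,327,254,24,26)
print((t["frame"][166:186,250:272,1].astype(int)-t["frame"][166:186,250:272,0]))
E
```

```text
gray
[[124 124 126 125 125 125 126 125 125 126 124 125 125 125 125 124 125 124 125 126 125 125]
 [125 126 124 125 125 125 124 125 126 125 125 124 125 125 126 125 125 125 125 125 125 125]
 [124 126 125 125 126 126 125 125 125 124 125 125 125 124 125 125 125 125 125 125 125 125]
 [125 125 125 125 125 125 123 113 107 102 102 104 103  89  86  86  86  86  84  85  85 100]
 [125 125 125 125 123 112 102  99  97  97  98  98  97  92  83  69  74  75  74  74  74  76]
 [125 125 125 124 112 100  97  97  97  94  85  91  67  67  63  57  68  74  74  74  74  75]
 [125 125 124 116  99  93  86 106 109 106  99  77  52  59  59  55  57  75  74  75  75  75]
 [125 125 122 105  98 102 106 110 109 109 108  96  60  58  60  58  58  66  74  75  74  74]
 [125 124 116  97  98 108 111 111 109 110 109 108  93  46  60  59  55  49  62  75  74  74]
 [126 124 115  97 100 110 111 111 111 111 110 109 100  47  55  61  57  51  60  73  73  75]
 [124 124 115  96 103 120 111 111 112 110 109 111 100  44  55  59  57  47  49  74  74  76]
 [125 124 111  97 100 114 113 113 112 111 111 107  84  39  54  59  56  47  52  74  75  75]
 [1
[... 3986 characters left out ...]
10 10 10]
 [17 16 11  4  5  5  5  4  5  5  4  5  4  2  3  3  3  3  5  9 11 10]
 [17 16 10  4  4  5  5  5  5  5  5  5  3  3  2  3  2  3  6 10 11 10]
 [17 17 14  5  5  3  5  5  5  5  5  4  2  4  2  2  2  3  7 10 11 10]
 [17 16 16  3  4  3  5  4  5  4  3  3  1  3  3  3  4  2  6 10 10 10]
 [16 17 16  8  4  3  4  4  4  4  3  3  2  4  4  3  4  4  8 10  9 10]
 [16 16 17 15  9  4  4  4  3  4  4  4  4  4  5  4  2  6 11 10 10 10]
 [17 17 16 16 15  8  4  4  4  4  5  3  3  4  3  3  6  9 10 10 10 13]
 [16 16 16 17 16 15 12  6  4  4  4  3  4  2  3  7  9 10 12 16 16 16]
 [17 16 17 17 17 17 16 15 11  6  5  3  6  9 13 16 16 16 16 17 17 17]
 [16 16 17 17 17 16 17 17 17 16 16 16 16 16 17 17 17 17 16 17 18 17]]
```

```bash
python3 - <<'E'
from h import *
for n,(x,y,w,h) in dict(top=(341,176,80,80),scene=(243,125,80,80)).items():
    c=cam(n); f=c["frame"][y:y+h,x:x+w].astype(int)
    # white/black features
    g=f.mean(2)
    neutral=((f[...,1]-f[...,0])<5).astype(np.uint8)
    cs,_=cv2.findContours(neutral,cv2.RETR_EXTERNAL,cv2.CHAIN_APPROX_NONE)
    k=max(cs,key=cv2.contourArea); e=cv2.fitEllipse(k); print(n,"neutral",e,cv2.contourArea(k))
    uv=np.array(e[0])+[x,y]; print(" disc->z30",plane(c,uv,.03))
    m=(g<45).astype(np.uint8); 
    yy,xx=np.mgrid[:h,:w]; m[(xx-e[0][0])**2+(yy-e[0][1])**2>12**2]=0
    cs,_=cv2.findContours(m,cv2.RETR_EXTERNAL,cv2.CHAIN_APPROX_NONE)
    k=max(cs,key=cv2.contourArea); e=cv2.fitEllipse(k); print(" seal",e,cv2.contourArea(k),plane(c,np.array(e[0])+[x,y],.036))
E
```

```text
top neutral ((45.32712936401367, 39.21216583251953), (23.38055992126465, 41.760887145996094), 100.58097076416016) 249.0
 disc->z30 [ 0.52166884 -0.18522888  0.03      ]
 seal ((40.120635986328125, 42.45396041870117), (14.208256721496582, 18.356321334838867), 175.20120239257812) 12.5 [ 0.5132486  -0.17090656  0.036     ]
scene neutral ((40.21974182128906, 38.388729095458984), (47.69013214111328, 55.012474060058594), 85.23866271972656) 2057.5
 disc->z30 [ 0.5282905  -0.16203664  0.03      ]
 seal ((39.83514404296875, 33.025634765625), (12.01172161102295, 13.72930908203125), 106.981201171875) 4.5 [ 0.52013468 -0.17246735  0.036     ]
```

```bash
python3 - <<'E'
from h import *
K={}
def tri(a,b):
    (o1,d1),(o2,d2)=a,b
    d1/=np.linalg.norm(d1);d2/=np.linalg.norm(d2)
    A=sum((np.eye(3)-np.outer(d,d)) for d in(d1,d2)); X=np.linalg.solve(A,sum((np.eye(3)-np.outer(d,d))@o for o,d in((o1,d1),(o2,d2))))
    return X,[np.linalg.norm((np.eye(3)-np.outer(d,d))@(X-o)) for o,d in((o1,d1),(o2,d2))]
def big(m):
    cs,_=cv2.findContours(m.astype(np.uint8),cv2.RETR_EXTERNAL,cv2.CHAIN_APPROX_NONE); return max(cs,key=cv2.contourArea)
C={n:cam(n) for n in("top","scene")}
def up(c,x,y,w,h,s=8):
    f=c["frame"][y:y+h,x:x+w].astype(np.float32)
    return cv2.resize(f,None,fx=s,fy=s,interpolation=cv2.INTER_CUBIC)
def ell(k,x,y,s=8):
    e=cv2.fitEllipse(k); return (np.array(e[0])+.5)/s-.5+[x,y],np.array(e[1])/s
# knob top
for n,(x,y,w,h),th in(("top",(250,166,18,16),102),("scene",(331,254,14,16),100)):
    f=up(C[n],x,y,w,h).mean(2)
    m=(f>th)
    # restrict to region around seed
    yy,xx=np.mgrid[:f.shape[0],:f.shape[1]]
    seed={"top":(258.5,175.5),"scene":(338,262)}[n]
    m&=np.hypot((xx+.5)/8-.5+x-seed[0],(yy+.5)/8-.5+y-seed[1])<6
    c,ax=ell(big(m),x,y); K[n]=c; print(n,"knob top",c,ax,plane(C[n],c,.04))
print("tri",tri(ray(C["top"],K["top"]),ray(C["scene"],K["scene"])))
# cap silhouette and organizer
for nm,boxes in (("cap",dict(top=(242,160,40,34),scene=(318,248,40,36))),("org",dict(top=(341,176,80,80),scene=(243,125,82,80)))):
  for n,(x,y,w,h) in boxes.items():
    f=up(C[n],x,y,w,h); r=(f[...,1]-f[...,0])/f.mean(2)
    print(nm,n,"table ratio",r[4,4])
    k=big(r<0.085 if n=="top" else r<r[4,4]-.035 ); c,ax=ell(k,x,y); bb=np.array(cv2.boundingRect(k))/8.; print("  ell",c,ax,"bbox",bb[0]+x,bb[1]+y,bb[2],bb[3], "z30",plane(C[n],c,.03),"z0",plane(C[n],c,0))
    if nm=="org":
        g=f.mean(2); yy,xx=np.mgrid[:g.shape[0],:g.shape[1]]; 
        cc=(np.array([381.5,216]) if n=="top" else np.array([283,160]))
        m=(g<65)&(np.hypot((xx)/8+x-cc[0],(yy)/8+y-cc[1])<10)
        pts=np.argwhere(m)[:,::-1]; hull=cv2.convexHull(pts.astype(np.int32)); c,ax=ell(hull,x,y); print("  seal",c,ax,plane(C[n],c,.036))
        K["seal"+n]=c
print(tri(ray(C["top"],K["sealtop"]),ray(C["scene"],K["sealscene"])))
E
```

```text
top knob top [257.9952116  175.39386749] [7.38082886 7.85817432] [0.62181112 0.14426536 0.04      ]
scene knob top [338.8019228  260.71284008] [9.12350464 9.96869659] [0.61943753 0.14211833 0.04      ]
tri (array([0.62119293, 0.14355268, 0.04503407]), [np.float64(7.804572283921373e-05), np.float64(7.804572283951939e-05)])
cap top table ratio 0.1285416
  ell [259.8202877  176.49733353] [14.91047859 15.52040195] bbox 252.5 169.375 15.75 15.5 z30 [0.62007887 0.14101305 0.03      ] z0 [0.62335618 0.14545745 0.        ]
cap scene table ratio 0.32973102
  ell [337.54611588 265.5382328 ] [42.11794662 47.42639923] bbox 318.0 248.0 40.0 36.0 z30 [0.62673986 0.14591435 0.03      ] z0 [ 6.16915761e-01  1.37233676e-01 -2.22044605e-16]
org top table ratio 0.1295417
  ell [379.9948616  216.28575516] [56.2404213  56.32766724] bbox 352.0 188.75 57.375 56.25 z30 [ 0.5188598  -0.16887968  0.03      ] z0 [ 0.51929973 -0.1731222   0.        ]
  seal [381.01334763 215.90237808] [15.11507607 16.40052605] [ 0.5197588  -0.17064533  0.036     ]
org scene table ratio 0.09066366
  ell [283.57669449 162.98749161] [49.5459404  56.04626083] bbox 255.0 138.0 56.625 50.625 z30 [ 0.52674308 -0.16237707  0.03      ] z0 [ 0.51407078 -0.17983877  0.        ]
  seal [282.9806633 159.3794136] [12.12921238 14.87871838] [ 0.52275133 -0.16884683  0.036     ]
(array([ 0.5201447 , -0.17173128,  0.03057239]), [np.float64(0.00042604048621541725), np.float64(0.0004260404862154955)])
```

```bash
cat >> h.py <<'E'
from scipy.spatial.transform import Rotation as Ro
def togo(target,Rt=None):
    s=robot.read_state(); R=Ro.from_rotvec(s["orientation"])
    print("t",s["t"],"tcp",s["tool_pos"].round(4) if hasattr(s["tool_pos"],'round') else s["tool_pos"],"F",np.round(s["force"],2),"open",round(s["opening"],4))
    print("tool axes (cols, world)\n",R.as_matrix().round(4))
    print("shift cm",(R.inv().apply(np.array(target)-s["tool_pos"])*100).round(3))
    if Rt is not None: print("turn deg",np.degrees((R.inv()*Ro.from_matrix(Rt)).as_rotvec()).round(2))
def down(yaw): # jaw axis z along yaw in xy-plane
    x=np.array([0,0,-1.]); z=np.array([np.cos(yaw),np.sin(yaw),0]); return np.column_stack([x,np.cross(z,x),z])
E
python3 - <<'E'
from h import *
s=robot.read_state();M=Ro.from_rotvec(s["orientation"]).as_matrix();yaw=np.arctan2(M[1,2],M[0,2]);print("jaw yaw",np.degrees(yaw))
for y in (0,-30,-60,-90,-45,45,90,135): 
    print(y); togo([.621,.1435,.12],down(np.radians(y)))
E
```

```text
jaw yaw 65.31903471313527
0
t 0.5 tcp [0.2505 0.5452 0.1808] F [ 0.68  0.21 -0.2 ] open 0.0927
tool axes (cols, world)
 [[ 0.     -0.9086  0.4176]
 [-0.      0.4176  0.9086]
 [-1.     -0.     -0.    ]]
shift cm [  6.082 -50.437 -21.031]
turn deg [65.32 -0.    0.  ]
-30
t 0.5 tcp [0.2505 0.5452 0.1808] F [ 0.68  0.21 -0.2 ] open 0.0927
tool axes (cols, world)
 [[ 0.     -0.9086  0.4176]
 [-0.      0.4176  0.9086]
 [-1.     -0.     -0.    ]]
shift cm [  6.082 -50.437 -21.031]
turn deg [95.32  0.    0.  ]
-60
t 0.5 tcp [0.2505 0.5452 0.1808] F [ 0.68  0.21 -0.2 ] open 0.0927
tool axes (cols, world)
 [[ 0.     -0.9086  0.4176]
 [-0.      0.4176  0.9086]
 [-1.     -0.     -0.    ]]
shift cm [  6.082 -50.437 -21.031]
turn deg [125.32   0.     0.  ]
-90
t 0.5 tcp [0.2505 0.5452 0.1808] F [ 0.68  0.21 -0.2 ] open 0.0927
tool axes (cols, world)
 [[ 0.     -0.9086  0.4176]
 [-0.      0.4176  0.9086]
 [-1.     -0.     -0.    ]]
shift cm [  6.082 -50.437 -21.031]
turn deg [155.32   0.     0.  ]
-45
t 0.5 tcp [0.2505 0.5452 0.1808] F [ 0.68  0.21 -0.2 ] open 0.0927
tool axes (cols, world)
 [[ 0. 
[... 172 characters left out ...]
.1808] F [ 0.68  0.21 -0.2 ] open 0.0927
tool axes (cols, world)
 [[ 0.     -0.9086  0.4176]
 [-0.      0.4176  0.9086]
 [-1.     -0.     -0.    ]]
shift cm [  6.082 -50.437 -21.031]
turn deg [20.32 -0.    0.  ]
90
t 0.5 tcp [0.2505 0.5452 0.1808] F [ 0.68  0.21 -0.2 ] open 0.0927
tool axes (cols, world)
 [[ 0.     -0.9086  0.4176]
 [-0.      0.4176  0.9086]
 [-1.     -0.     -0.    ]]
shift cm [  6.082 -50.437 -21.031]
turn deg [-24.68  -0.     0.  ]
135
t 0.5 tcp [0.2505 0.5452 0.1808] F [ 0.68  0.21 -0.2 ] open 0.0927
tool axes (cols, world)
 [[ 0.     -0.9086  0.4176]
 [-0.      0.4176  0.9086]
 [-1.     -0.     -0.    ]]
shift cm [  6.082 -50.437 -21.031]
turn deg [-69.68  -0.     0.  ]
```

Request:
jog_arm(targets=[[0,-6,-2.5,5,0,0,0.2],[0,-12,-5,10,0,0,0.4],[0,-18,-7.5,15,0,0,0.5],[0,-23.5,-10,20.3,0,0,0.5],[0,-29,-12.3,20.3,0,0,0.5]], squeeze=10)

```text
t: 1.12
tool_pos: [0.4621, 0.3126, 0.1811]
orientation: [-0.613, 1.482, 0.613]
force: [-0.2, 0.8, -0.1]
opening: 0.0488
```

```bash
python3 - <<'E'
from h import *
togo([.621,.1435,.12],down(np.radians(45)))
E
```

```text
t 1.125 tcp [0.4621 0.3126 0.1811] F [-0.23  0.84 -0.15] open 0.0488
tool axes (cols, world)
 [[ 6.000e-04 -7.065e-01  7.077e-01]
 [ 4.000e-04  7.077e-01  7.065e-01]
 [-1.000e+00 -1.000e-04  7.000e-04]]
shift cm [  6.115 -23.194  -0.706]
turn deg [-0.05  0.04  0.01]
```

Request:
jog_arm(targets=[[1.5,-6,-0.2,0,0,0,0.5],[3,-12,-0.4,0,0,0,0.5],[4.5,-17.5,-0.5,0,0,0,0.5],[6.1,-23.2,-0.7,0,0,0,0.5],[6.1,-23.2,-0.7,0,0,0,0.5]])

```text
t: 1.75
tool_pos: [0.6218, 0.1396, 0.1176]
orientation: [-0.61, 1.486, 0.61]
force: [0.2, 0.3, -0.1]
opening: 0.0462
```

```bash
python3 - <<'E'
from h import *
togo([.621,.1435,.0235],down(np.radians(45)))
t=cam("top");s=cam("scene")
a=crop(t,208,130,100,100,4,"pics/e1.png");b=crop(s,288,195,100,100,4,"pics/e2.png")
cv2.imwrite("pics/e.png",np.hstack([a,b]))
E
```

```text
t 1.75 tcp [0.6218 0.1396 0.1176] F [ 0.22  0.32 -0.12] open 0.0462
tool axes (cols, world)
 [[-0.0024 -0.7032  0.711 ]
 [-0.001   0.711   0.7032]
 [-1.      0.001  -0.0024]]
shift cm [9.412 0.329 0.241]
turn deg [-0.32 -0.14 -0.06]
```

View pics/e.png

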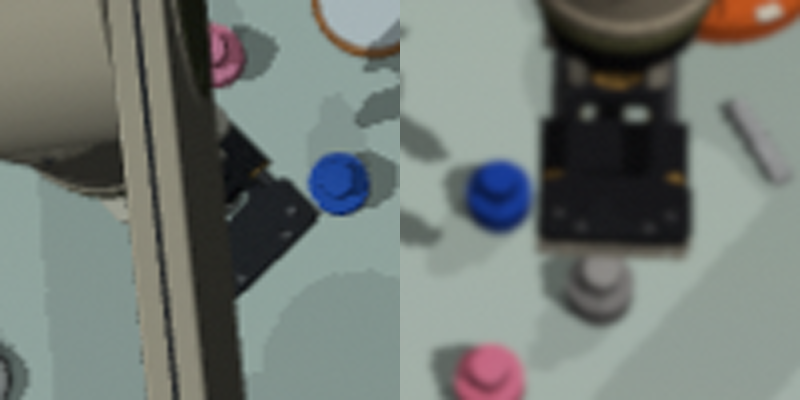

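The scene view shows the grey cap at crop pixel (600,290), just in front of the gripper palm and clear of the blue and pink caps. Next I go lower and correct the x/y offset.

Request:
jog_arm(targets=[[2,0.2,0.15,-0.3,-0.1,0,0.5],[4.8,0.33,0.24,-0.3,-0.1,0,0.5],[4.8,0.33,0.24,-0.3,-0.1,0,0.5],[4.8,0.33,0.24,-0.3,-0.1,0,0.5]])

```text
t: 2.35
tool_pos: [0.6201, 0.1481, 0.0723]
orientation: [-0.616, 1.479, 0.618]
force: [0.4, 0.3, -0.0]
opening: 0.0465
```

```bash
python3 - <<'E'
from h import *
togo([.621,.1435,.0235],down(np.radians(45)))
s=cam("scene");t=cam("top")
b=crop(s,308,220,60,60,8,"pics/g.png")
st=robot.read_state(); p=np.array(st["tool_pos"]); print(proj(s,[p,[.621,.1435,.04]]),proj(t,[p]))
E
```

```text
t 2.35 tcp [0.6201 0.1481 0.0723] F [ 0.38  0.28 -0.02] open 0.0465
tool axes (cols, world)
 [[ 1.200e-03 -7.100e-01  7.042e-01]
 [ 2.100e-03  7.042e-01  7.100e-01]
 [-1.000e+00  6.000e-04  2.300e-03]]
shift cm [ 4.876 -0.388 -0.271]
turn deg [ 0.24  0.13 -0.04]
[[340.5392634  256.7986234 ]
 [338.73566452 261.53674555]] [[254.57959756 174.18509914]]
```

View pics/g.png

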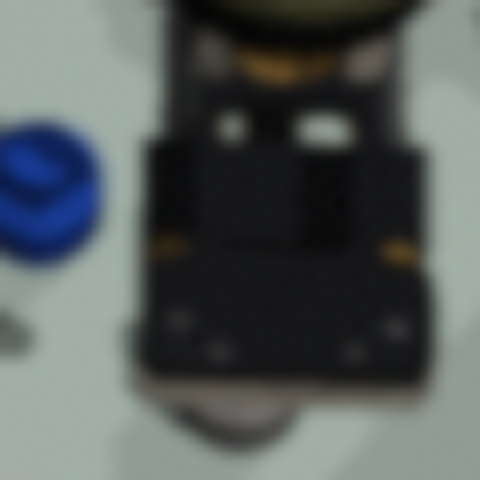

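Request:
jog_arm(targets=[[0,-0.3,-0.2,0,0,0,0.5],[0,-0.3,-0.2,0,0,0,0.5]])

```text
t: 2.7
tool_pos: [0.6226, 0.144, 0.0743]
orientation: [-0.616, 1.476, 0.616]
force: [-0.9, 0.6, 0.6]
opening: 0.0468
```

```bash
python3 - <<'E'
from h import *
for i in range(5):
    togo([.621,.1435,.0235]); print(np.abs(robot.read_state()["dq"]).max()); cam("scene")
E
```

```text
t 2.7 tcp [0.6226 0.144  0.0743] F [-0.94  0.56  0.56] open 0.0468
tool axes (cols, world)
 [[ 0.0046 -0.7094  0.7048]
 [ 0.0024  0.7048  0.7094]
 [-1.     -0.0016  0.005 ]]
shift cm [ 5.075  0.086 -0.167]
0.0069501247513648464
t 2.75 tcp [0.6223 0.144  0.074 ] F [-0.    0.53 -0.37] open 0.0467
tool axes (cols, world)
 [[ 0.0041 -0.7093  0.7049]
 [ 0.0024  0.7049  0.7093]
 [-1.     -0.0012  0.0046]]
shift cm [ 5.046  0.064 -0.153]
0.006244105211581086
t 2.8 tcp [0.6221 0.1441 0.0737] F [ 0.21 -0.04  0.59] open 0.0464
tool axes (cols, world)
 [[ 3.700e-03 -7.094e-01  7.048e-01]
 [ 2.400e-03  7.048e-01  7.094e-01]
 [-1.000e+00 -9.000e-04  4.300e-03]]
shift cm [ 5.018  0.044 -0.141]
0.005685127361686342
t 2.85 tcp [0.622  0.1441 0.0735] F [ 0.04 -0.29 -0.77] open 0.0468
tool axes (cols, world)
 [[ 3.400e-03 -7.094e-01  7.048e-01]
 [ 2.400e-03  7.048e-01  7.094e-01]
 [-1.000e+00 -7.000e-04  4.000e-03]]
shift cm [ 5.     0.03  -0.133]
0.0033066874457856727
t 2.9 tcp [0.6219 0.1441 0.0733] F [-0.33  0.76 -0.1 ] open 0.0465
tool axes (cols, world)
 [[ 3.100e-03 -7.095e-01  7.047e-01]
 [ 2.300e-03  7.047e-01  7.095e-01]
 [-1.000e+00 -6.000e-04  3.900e-03]]
shift cm [ 4.984  0.019 -0.126]
0.0029684299246849673
```

Request:
jog_arm(targets=[[1.5,0,-0.1,0,0,0,0.5],[3,0,-0.1,0,0.2,0,0.5],[4,0,-0.1,0,0.2,0,0.5],[4.8,0,-0.1,0,0.2,0,0.5],[4.8,0,-0.1,0,0.2,0,0.5]])

```text
t: 3.58
tool_pos: [0.6205, 0.1435, 0.0242]
orientation: [-0.617, 1.483, 0.617]
force: [0.4, -0.1, 0.4]
opening: 0.0465
```

Request:
jog_arm(targets=[[0,0,0,0,0,0,0.5],[0,0,0,0,0,0,0.5]])

```text
t: 3.82
tool_pos: [0.6209, 0.1435, 0.0247]
orientation: [-0.617, 1.482, 0.616]
force: [0.0, -0.7, -0.3]
opening: 0.0464
```

```bash
python3 - <<'E'
from h import *
s=cam("scene")
togo([.621,.1435,.0245],down(np.radians(45)))
b=crop(s,308,225,60,60,8,"pics/g2.png")
E
```

```text
t 3.875 tcp [0.6209 0.1435 0.0247] F [ 0.68 -0.42  0.77] open 0.0466
tool axes (cols, world)
 [[-3.000e-04 -7.096e-01  7.046e-01]
 [-3.000e-04  7.046e-01  7.096e-01]
 [-1.000e+00  0.000e+00 -4.000e-04]]
shift cm [ 0.021 -0.009  0.002]
turn deg [ 0.2  -0.02 -0.  ]
```

View pics/g2.png

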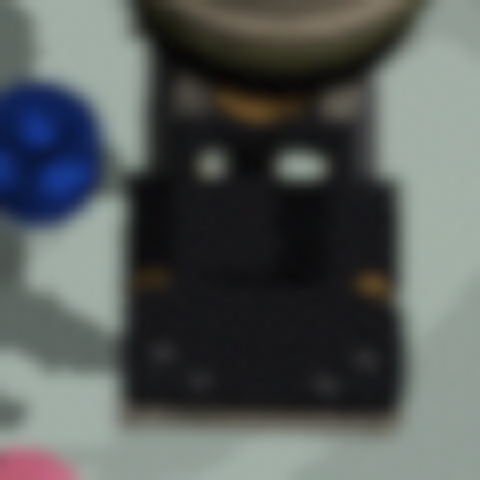

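The cap is hidden behind the finger, which is expected because the fingers straddle it. I'll close with a light grip.

Request:
jog_arm(targets=[[0,0,0,0,0,0,0.65],[0,0,0,0,0,0,0.8],[0,0,0,0,0,0,0.9],[0,0,0,0,0,0,1],[0,0,0,0,0,0,1]], squeeze=12)

```text
t: 4.5
tool_pos: [0.6209, 0.1435, 0.0247]
orientation: [-0.617, 1.482, 0.616]
force: [-0.9, 0.3, -0.8]
opening: 0.0021
```

Request:
jog_arm(targets=[[0,0,0,0,0,0,1],[0,0,0,0,0,0,1]])

```text
t: 4.75
tool_pos: [0.6209, 0.1435, 0.0247]
orientation: [-0.617, 1.482, 0.616]
force: [0.2, -1.0, 0.6]
opening: 0.0004
```

The fingers shut on nothing, with the opening at 0. I'll raise up and look.

Request:
jog_arm(targets=[[0,0,0,0,0,0,0.5],[0,0,0,0,0,0,0.5],[0,0,0,0,0,0,0.5],[-3,0,0,0,0,0,0.5],[-8,0,0,0,0,0,0.5]])

```text
t: 5.38
tool_pos: [0.6188, 0.1432, 0.1028]
orientation: [-0.616, 1.487, 0.618]
force: [1.1, 0.2, 0.4]
opening: 0.0444
```

Request:
jog_arm(targets=[[-6,4,-5,0,0,0,0.5],[-12,8,-10,0,0,0,0.5],[-12,8,-12,0,0,0,0.5]])

```text
t: 5.75
tool_pos: [0.4788, 0.1154, 0.2247]
orientation: [-0.617, 1.485, 0.618]
force: [0.0, -0.5, 1.0]
opening: 0.0467
```

```bash
python3 - <<'E'
from h import *
s=cam("scene");t=cam("top")
togo([.621,.1435,.0245])
a=crop(t,215,125,100,100,4,"pics/i1.png");b=crop(s,288,205,100,100,4,"pics/i2.png")
cv2.imwrite("pics/i.png",np.hstack([a,b]))
E
```

```text
t 5.85 tcp [0.4794 0.1148 0.2289] F [ 0.96 -0.35 -0.85] open 0.0465
tool axes (cols, world)
 [[ 3.700e-03 -7.096e-01  7.046e-01]
 [-2.000e-04  7.046e-01  7.096e-01]
 [-1.000e+00 -2.700e-03  2.500e-03]]
shift cm [20.492 -7.97  11.969]
```

View pics/i.png

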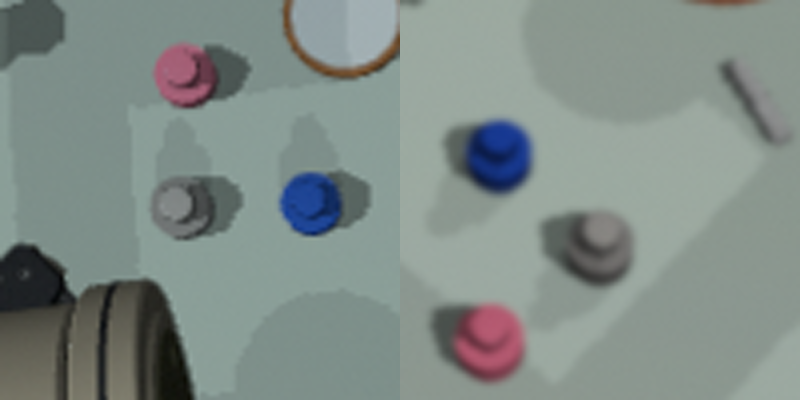

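```bash
python3 - <<'E'
from h import *
s=cam("scene");t=cam("top")
st=robot.read_state(); p=np.array(st["tool_pos"]); M=Ro.from_rotvec(st["orientation"]).as_matrix()
print("R ortho",np.abs(s["R"]@s["R"].T-np.eye(3)).max(),np.linalg.det(s["R"]))
tips=[p+M[:,2]*.023,p-M[:,2]*.023,p, p-M[:,0]*.084]
for n,c in(("top",t),("scene",s)):
    print(n,"tips",proj(c,tips).round(1).tolist(),"base",proj(c,[[0,0,0],[.1,0,0]]).round(1).tolist())
    u=proj(c,tips)[2]
    x0,y0=int(np.clip(u[0]-50,0,540)),int(np.clip(u[1]-50,0,300))
    crop(c,x0,y0,100,100,4,f"pics/j_{n}.png",proj(c,tips))
cv2.imwrite("pics/j.png",np.hstack([cv2.imread("pics/j_top.png"),cv2.imread("pics/j_scene.png")]))
E
```

```text
R ortho 4.440892098500626e-16 1.0
top tips [[250.1, 225.0], [265.4, 240.6], [257.7, 232.8], [251.0, 233.8]] base [[313.5, 412.1], [313.7, 375.2]]
scene tips [[380.3, 184.5], [379.6, 166.6], [379.9, 175.4], [384.5, 151.7]] base [[455.3, 102.1], [433.2, 120.0]]
```

View pics/j.png

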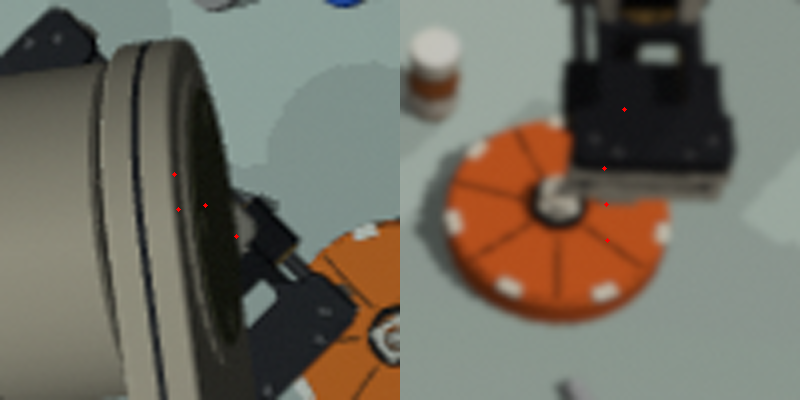

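```bash
python3 - <<'E'
from h import *
s=cam("scene");t=cam("top")
st=robot.read_state(); p=np.array(st["tool_pos"]); M=Ro.from_rotvec(st["orientation"]).as_matrix()
print(st["q"],p)
for n,c in(("top",t),("scene",s)):
    box=[p-M[:,0]*h+M[:,2]*a*.094+M[:,1]*b*.0375 for h in(.084,) for a in(-1,1) for b in(-1,1)]
    tips=[p+M[:,2]*.023,p-M[:,2]*.023]
    crop(c,0,0,640,400,1,f"pics/k_{n}.png")
    u=proj(c,[p])[0]; x0,y0=int(np.clip(u[0]-66,0,500)),int(np.clip(u[1]-66,0,260))
    im=crop(c,x0,y0,133,133,3,f"pics/k_{n}.png",proj(c,box+tips))
    print(proj(c,box).round().tolist())
cv2.imwrite("pics/k.png",np.hstack([cv2.imread("pics/k_top.png"),cv2.imread("pics/k_scene.png")]))
E
```

```text
[ 1.31924852e-01 -1.67004292e-01  1.70851491e+00 -2.79442468e-04
  1.60697991e+00 -6.56774348e-01] [0.47976287 0.11519423 0.22144847]
[[300.0, 255.0], [272.0, 283.0], [231.0, 185.0], [203.0, 213.0]]
[[365.0, 116.0], [401.0, 116.0], [366.0, 192.0], [406.0, 193.0]]
```

View pics/k.png

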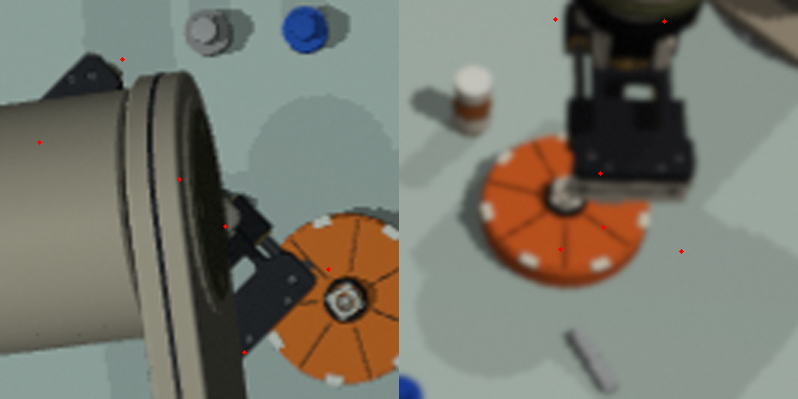

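```bash
python3 - <<'E'
from h import *
s=cam("scene")
M=down(np.radians(45)); p=np.array([.6209,.1435,.0247])
print("g2 pred near edge",[ (proj(s,[p-M[:,0]*h+M[:,2]*.094+M[:,1]*b*.0375])[0]).round(1).tolist() for h in (.084,.12) for b in(-1,1)], "tips",proj(s,[p+M[:,2]*.023,p-M[:,2]*.023]).round(1).tolist())
crop(s,320,60,130,110,6,"pics/l.png")
E
```

```text
g2 pred near edge [[321.5, 288.7], [357.3, 290.0], [321.6, 282.3], [358.4, 283.6]] tips [[338.4, 273.3], [338.7, 255.2]]
```

View pics/l.png

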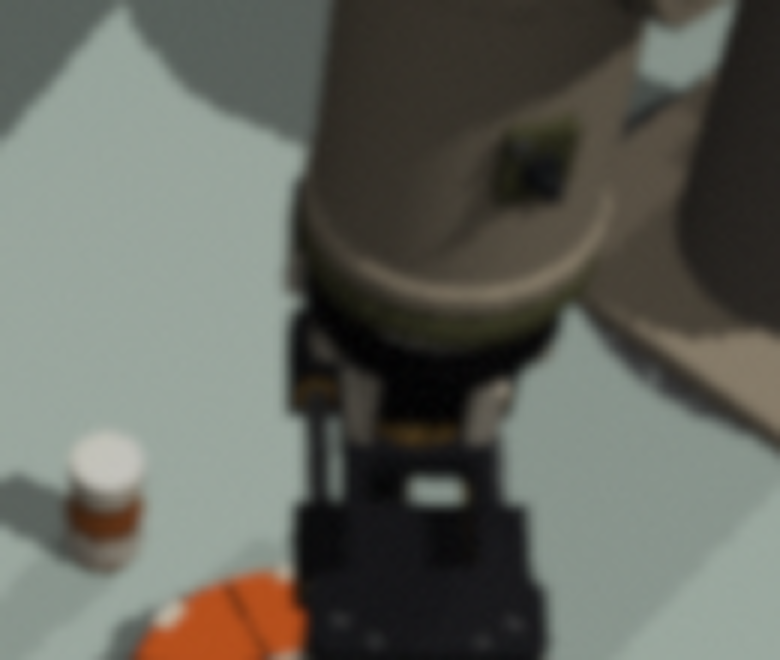

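```bash
cat >> h.py <<'E'
def tri(a,b):
    (o1,d1),(o2,d2)=a,b
    d1=d1/np.linalg.norm(d1);d2=d2/np.linalg.norm(d2)
    P=[np.eye(3)-np.outer(d,d) for d in(d1,d2)]
    X=np.linalg.solve(P[0]+P[1],P[0]@o1+P[1]@o2)
    return X,[float(np.linalg.norm(P[0]@(X-o1))),float(np.linalg.norm(P[1]@(X-o2)))]
E
python3 - <<'E'
from h import *
s=cam("scene");t=cam("top")
X,e=tri(ray(t,(231.5,190)),ray(s,(371.7,169))); print(X,e)
st=robot.read_state(); p=np.array(st["tool_pos"]); M=Ro.from_rotvec(st["orientation"]).as_matrix()
print("in tool frame",M.T@(X-p), p)
a=crop(t,180,150,110,130,4,"pics/m1.png");b=crop(s,345,100,80,130,4,"pics/m2.png")
cv2.imwrite("pics/m.png",np.hstack([a,b]))
E
```

```text
[0.558269   0.14529178 0.35620217] [0.002433576269818223, 0.0024335762698183866]
in tool frame [-0.1362554  -0.03396584  0.07589548] [0.47947384 0.11517755 0.2206891 ]
```

View pics/m.png

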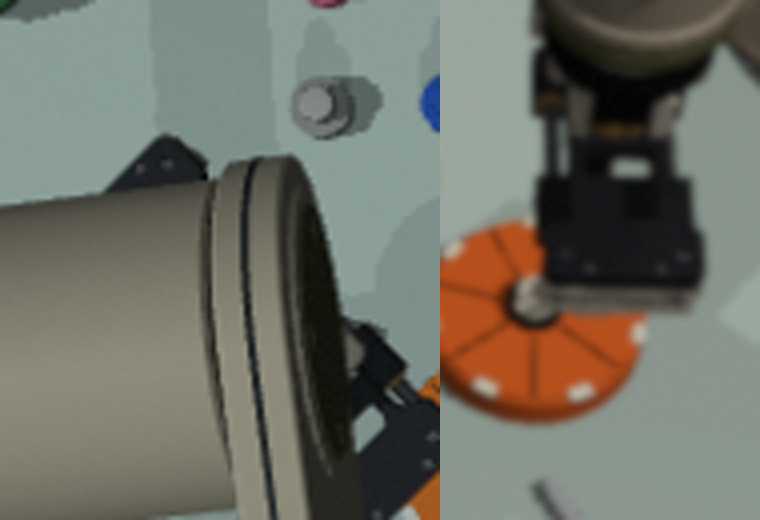

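```bash
python3 - <<'E'
from h import *
t=cam("top");s=cam("scene")
st=robot.read_state(); p=np.array(st["tool_pos"]); M=Ro.from_rotvec(st["orientation"]).as_matrix()
print(p)
for nm,k in (("right",(316,275)),("low",(245,354)),("nearR",(122,73)),("nearL",(92,54))):
    uv=(k[0]/3+191,k[1]/3+166); print(nm,[ (M.T@(plane(t,uv,z)-p)).round(4).tolist() for z in(.31,.356)])
for nm,uv in (("nearbotL",(345+(548-440)/4,100+308/4)),("nearbotR",(345+(692-440)/4,100+308/4)),("topR",(345+(703-440)/4,100+250/4))):
    print("scene",nm,[ (M.T@(plane(s,uv,z)-p)).round(4).tolist() for z in(.27,.30,.33,.36)])
E
```

```text
[0.47951498 0.11518216 0.22111202]
right [[-0.0884, -0.0297, -0.0926], [-0.1344, -0.0341, -0.0921]]
low [[-0.088, 0.037, -0.0963], [-0.1341, 0.0287, -0.0955]]
nearR [[-0.0896, -0.0319, 0.0851], [-0.1356, -0.0362, 0.0752]]
nearL [[-0.0898, -0.0267, 0.1074], [-0.1357, -0.0313, 0.0963]]
scene nearbotL [[-0.0492, -0.0223, 0.0357], [-0.0794, -0.0255, 0.0557], [-0.1096, -0.0287, 0.0758], [-0.1397, -0.0319, 0.0958]]
scene nearbotR [[-0.0489, 0.0496, 0.0335], [-0.079, 0.0438, 0.0536], [-0.1092, 0.038, 0.0737], [-0.1394, 0.0321, 0.0939]]
scene topR [[-0.0486, 0.0575, -0.0024], [-0.0788, 0.0514, 0.0191], [-0.1089, 0.0453, 0.0405], [-0.1391, 0.0391, 0.0619]]
```

The top and scene views agree on where the gripper body is. Its lower edge sits about 137 mm above the reported TCP, where it should be 84 mm. So the reported z reads roughly 53 mm too low, while x and y agree. That explains why the fingers closed above the knob. I'll go back and descend by touch, with the jaws at about 34 mm so the tips meet the shoulder.

```bash
python3 - <<'E'
from h import *
togo([.621,.1435,.03],down(np.radians(45)))
E
```

```text
t 6.3 tcp [0.4795 0.1152 0.2211] F [0.82 1.33 0.95] open 0.0466
tool axes (cols, world)
 [[-0.0083 -0.7096  0.7046]
 [-0.0014  0.7046  0.7096]
 [-1.      0.0049 -0.0069]]
shift cm [18.989 -8.138 12.11 ]
turn deg [ 0.2  -0.4  -0.28]
```

Request:
jog_arm(targets=[[3,-3,4.5,0,0,0,0.63],[6,-6,8.5,0.2,-0.4,-0.3,0.63],[9,-8.1,12.1,0.2,-0.4,-0.3,0.63],[12,-8.1,12.1,0.2,-0.4,-0.3,0.63],[14,-8.1,12.1,0.2,-0.4,-0.3,0.63]])

```text
t: 6.92
tool_pos: [0.6199, 0.1437, 0.0763]
orientation: [-0.614, 1.486, 0.615]
force: [0.2, -0.2, -0.4]
opening: 0.0347
```

Request:
jog_arm(targets=[[0,0,0,0,0,0,0.63],[0,0,0,0,0,0,0.63]])

```text
t: 7.18
tool_pos: [0.6203, 0.1437, 0.0774]
orientation: [-0.614, 1.485, 0.615]
force: [0.6, -0.2, 0.4]
opening: 0.034
```

```bash
python3 - <<'E'
from h import *
c=cam("scene"); cam("scene")
togo([.621,.1435,.03],down(np.radians(45)))
crop(c,308,210,60,70,8,"pics/n.png")
E
```

```text
t 7.275 tcp [0.621  0.1438 0.0785] F [ 0.2   0.14 -0.06] open 0.0347
tool axes (cols, world)
 [[-1.000e-03 -7.072e-01  7.070e-01]
 [-4.000e-04  7.070e-01  7.072e-01]
 [-1.000e+00  4.000e-04 -1.000e-03]]
shift cm [ 4.846 -0.023 -0.017]
turn deg [ 0.   -0.06 -0.02]
```

View pics/n.png

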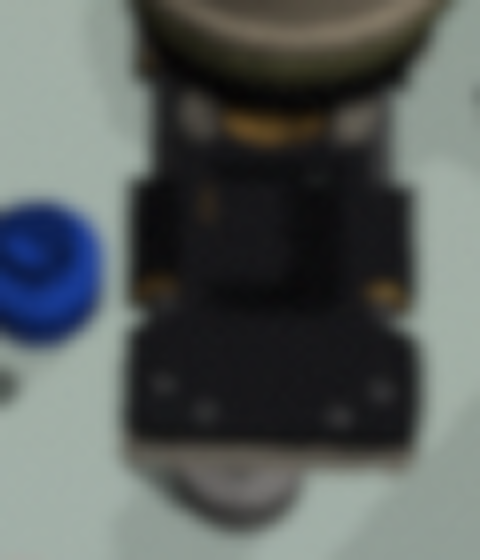

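Request:
jog_arm(targets=[[2,0,0,0,0,0,0.63],[4,0,0,0,0,0,0.63],[5.4,0,0,0,0,0,0.63],[5.4,0,0,0,0,0,0.63]])

```text
t: 7.78
tool_pos: [0.619, 0.1435, 0.0217]
orientation: [-0.614, 1.488, 0.615]
force: [-0.5, 0.3, 0.7]
opening: 0.0344
```

Request:
jog_arm(targets=[[0.7,0,0,0,0,0,0.63],[1.4,0,0,0,0,0,0.63],[1.4,0,0,0,0,0,0.63]])

```text
t: 8.15
tool_pos: [0.6184, 0.1434, 0.007]
orientation: [-0.613, 1.489, 0.616]
force: [-0.7, -0.1, -0.1]
opening: 0.0341
```

Request:
jog_arm(targets=[[0.4,0,0,0,0,0,0.63],[0.8,0,0,0,0,0,0.63],[0.8,0,0,0,0,0,0.63]])

```text
t: 8.52
tool_pos: [0.6179, 0.1433, -0.0015]
orientation: [-0.613, 1.489, 0.616]
force: [0.2, -0.5, -0.8]
opening: 0.0344
```

There is no contact even at a reported z of −1.5 mm, so the z bias is confirmed. I'll continue with an x correction.

```bash
python3 - <<'E'
from h import *
c=cam("scene"); t=cam("top")
togo([.621,.1435,-.02],down(np.radians(45)))
a=crop(c,308,225,60,70,6,"pics/o1.png");b=crop(t,228,140,60,70,6,"pics/o2.png");cv2.imwrite("pics/o.png",np.hstack([a,b]))
E
```

```text
t 8.625 tcp [ 0.6183  0.1434 -0.001 ] F [-0.19  0.72  0.54] open 0.0339
tool axes (cols, world)
 [[-0.0064 -0.7071  0.707 ]
 [-0.0012  0.7071  0.7071]
 [-1.      0.0037 -0.0054]]
shift cm [ 1.897 -0.187  0.209]
turn deg [ 0.   -0.31 -0.21]
```

View pics/o.png

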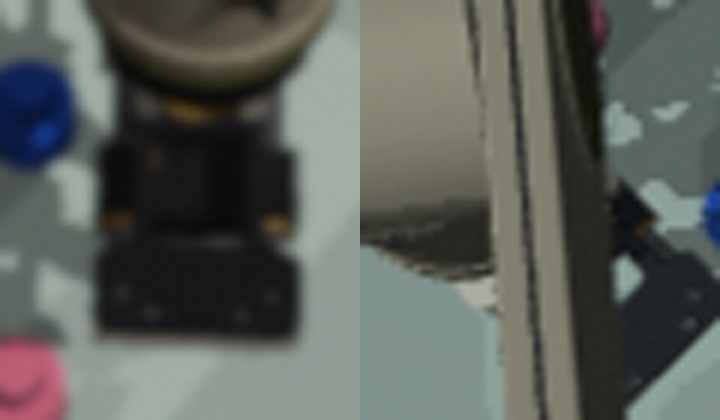

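Request:
jog_arm(targets=[[0.4,-0.15,0.2,0,-0.3,-0.2,0.63],[0.8,-0.2,0.2,0,-0.3,-0.2,0.63],[1.2,-0.2,0.2,0,-0.3,-0.2,0.63],[1.2,-0.2,0.2,0,-0.3,-0.2,0.63]])

```text
t: 9.12
tool_pos: [0.6205, 0.1433, -0.0137]
orientation: [-0.614, 1.483, 0.614]
force: [0.2, -0.5, -0.4]
opening: 0.0345
```

Request:
jog_arm(targets=[[0.3,0,0,0,0,0,0.63],[0.6,0,0,0,0,0,0.63],[0.6,0,0,0,0,0,0.63]])

```text
t: 9.5
tool_pos: [0.6214, 0.1434, -0.0158]
orientation: [-0.614, 1.482, 0.614]
force: [-14.2, -3.4, 28.0]
opening: 0.0349
```

```bash
python3 - <<'E'
from h import *
togo([.621,.1435,-.03],down(np.radians(45)))
E
```

```text
t 9.5 tcp [ 0.6214  0.1434 -0.0158] F [-14.24  -3.39  27.96] open 0.0349
tool axes (cols, world)
 [[ 0.000e+00 -7.073e-01  7.069e-01]
 [-1.000e-04  7.069e-01  7.073e-01]
 [-1.000e+00 -1.000e-04 -0.000e+00]]
shift cm [ 1.423  0.037 -0.024]
turn deg [ 0.01 -0.    0.  ]
```

Contact came at a reported z of −15 mm, at either the shoulder or the knob top. I'll back off slightly and close gently, since the opening will tell which.

Request:
jog_arm(targets=[[-0.2,0,0,0,0,0,0.63],[-0.2,0,0,0,0,0,0.63]])

```text
t: 9.75
tool_pos: [0.6221, 0.1435, -0.0132]
orientation: [-0.614, 1.481, 0.614]
force: [-0.2, -0.4, -0.2]
opening: 0.0346
```

Request:
jog_arm(targets=[[0,0,0,0,0,0,0.8],[0,0,0,0,0,0,0.8],[0,0,0,0,0,0,0.9],[0,0,0,0,0,0,0.9]])

```text
t: 10.25
tool_pos: [0.6219, 0.1435, -0.0134]
orientation: [-0.614, 1.481, 0.614]
force: [-0.2, -0.2, 0.1]
opening: 0.0216
```

The fingers stopped at 21.6 mm, which matches the knob width, so the cap is gripped. The touch was therefore the shoulder, making the z bias about 37 mm. Lifting.

Request:
jog_arm(targets=[[-1,0,0,0,0,0,1],[-3,0,0,0,0,0,1],[-5,0,0,0,0,0,1],[-8,0,0,0,0,0,1],[-8,0,0,0,0,0,1]])

```text
t: 10.88
tool_pos: [0.6251, 0.144, 0.0719]
orientation: [-0.615, 1.473, 0.612]
force: [0.3, 0.6, -0.2]
opening: 0.0216
```

```bash
python3 - <<'E'
from h import *
c=cam("scene"); t=cam("top")
togo([.5203,-.17,.08],down(np.radians(45)))
a=crop(c,298,195,80,90,4,"pics/q1.png");b=crop(t,208,130,100,90,4,"pics/q2.png");cv2.imwrite("pics/q.png",np.hstack([a,b]))
E
```

```text
t 10.975 tcp [0.6225 0.1436 0.0677] F [ 0.18 -1.07 -1.45] open 0.0216
tool axes (cols, world)
 [[ 2.900e-03 -7.073e-01  7.070e-01]
 [ 4.000e-04  7.070e-01  7.073e-01]
 [-1.000e+00 -1.800e-03  2.300e-03]]
shift cm [ -1.27  -14.946 -29.399]
turn deg [0.01 0.13 0.1 ]
```

View pics/q.png

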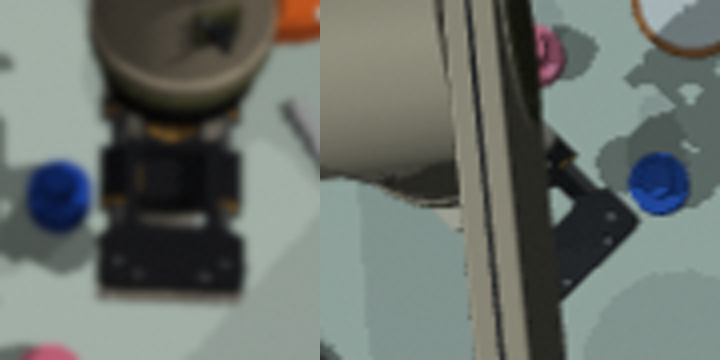

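The grey cap is gone from its spot on the table, so it is held. The gripper body hides it from the scene camera, so I'll turn the jaws 90° on the way to the organizer.

Request:
jog_arm(targets=[[-3,-1,-2,9,0,0,1],[-3,-3,-6,18,0,0,1],[-3,-5.5,-11,27,0,0,1],[-3,-7.5,-15,36,0,0,1],[-3,-10,-19.5,45,0.1,0.1,1]])

```text
t: 11.6
tool_pos: [0.5537, -0.0659, 0.0962]
orientation: [0.005, 1.572, -0.002]
force: [0.5, -0.5, 0.2]
opening: 0.0213
```

```bash
python3 - <<'E'
from h import *
togo([.5203,-.17,.08],down(np.radians(-45)))
E
```

```text
t 11.6 tcp [ 0.5537 -0.0659  0.0962] F [ 0.54 -0.46  0.22] open 0.0213
tool axes (cols, world)
 [[-0.0012  0.0044  1.    ]
 [ 0.0018  1.     -0.0044]
 [-1.      0.0018 -0.0012]]
shift cm [  1.608 -10.424  -3.295]
turn deg [44.75 -0.11 -0.07]
```

Request:
jog_arm(targets=[[0,-3,-1,9,0,0,1],[0,-6,-2,18,0,0,1],[0,-9,-2.8,27,0,0,1],[0,-10.4,-3.3,36,0,0,1],[0,-10.4,-3.3,44.7,-0.1,0,1]])

```text
t: 12.22
tool_pos: [0.5189, -0.1707, 0.0947]
orientation: [0.62, 1.483, -0.618]
force: [0.3, 0.1, -0.5]
opening: 0.0217
```

Request:
jog_arm(targets=[[0,0,0,0,0,0,1],[0,0,0,0,0,0,1]])

```text
t: 12.48
tool_pos: [0.5183, -0.1703, 0.0939]
orientation: [0.617, 1.486, -0.616]
force: [0.0, -0.2, -0.5]
opening: 0.0214
```

```bash
python3 - <<'E'
from h import *
c=cam("scene"); t=cam("top")
togo([.5203,-.17,.05],down(np.radians(-45)))
a=crop(c,233,90,100,120,4,"pics/r1.png");b=crop(t,331,156,100,120,4,"pics/r2.png");cv2.imwrite("pics/r.png",np.hstack([a,b]))
E
```

```text
t 12.575 tcp [ 0.5187 -0.1703  0.0943] F [ 0.57 -0.67 -0.45] open 0.0216
tool axes (cols, world)
 [[-2.500e-03  7.095e-01  7.047e-01]
 [ 2.100e-03  7.047e-01 -7.095e-01]
 [-1.000e+00 -3.000e-04 -3.300e-03]]
shift cm [4.431 0.137 0.105]
turn deg [-0.2  -0.19  0.01]
```

View pics/r.png

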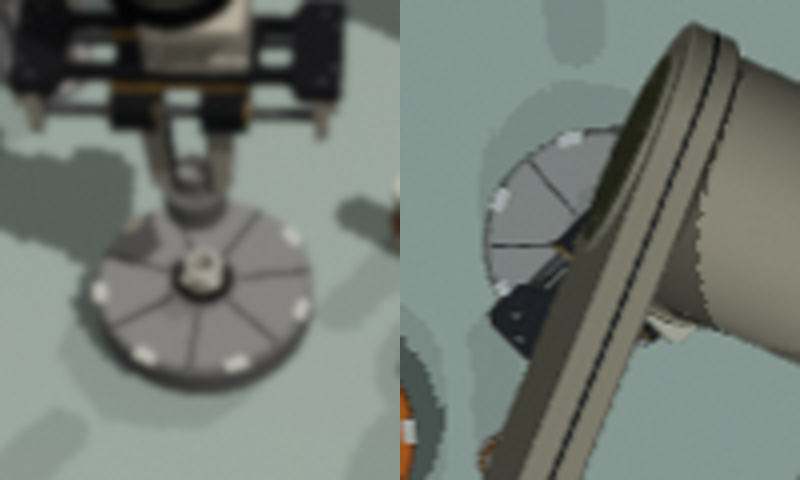

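The scene view now shows the cap between the fingers at crop (195,190), above the collar at (203,265). I'll measure the offset by projection.

```bash
python3 - <<'E'
from h import *
c=cam("scene"); st=robot.read_state(); p=np.array(st["tool_pos"])
for b in(.037,.045,.053):
    print(b,proj(c,[p+[0,0,b],p+[0,0,b-.022],p+[0,0,b+.018]]).round(1).tolist())
print("collar",proj(c,[[.5203,-.17,.05],[.5203,-.17,.036],[.5203,-.17,.03]]).round(1).tolist())
crop(c,258,110,50,60,10,"pics/s.png",proj(c,[p+[0,0,.037],p+[0,0,.015],[.5203,-.17,.05]]))
E
```

```text
0.037 [[281.4, 135.6], [282.0, 141.1], [280.9, 131.0]]
0.045 [[281.2, 133.5], [281.7, 139.1], [280.7, 128.9]]
0.053 [[281.0, 131.5], [281.5, 137.1], [280.5, 126.8]]
collar [[283.1, 155.5], [283.4, 158.6], [283.5, 159.9]]
```

View pics/s.png

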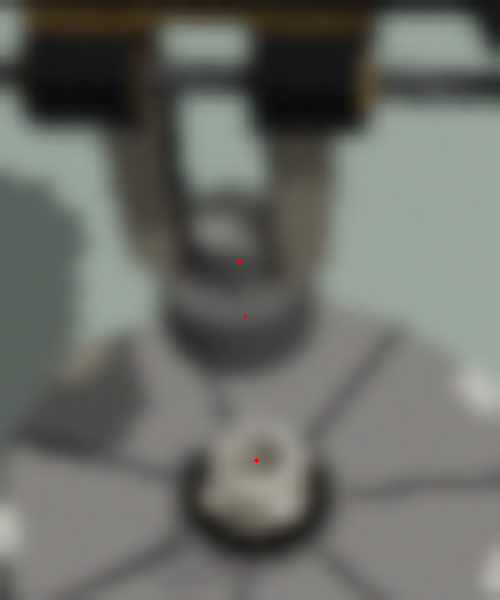

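Request:
jog_arm(targets=[[1.5,0,-0.1,-0.2,-0.2,0,1],[3,0,-0.1,-0.2,-0.2,0,1],[3.5,0,-0.1,-0.2,-0.2,0,1],[3.5,0,-0.1,-0.2,-0.2,0,1]])

```text
t: 13.12
tool_pos: [0.5174, -0.1693, 0.0585]
orientation: [0.614, 1.483, -0.615]
force: [1.2, 0.9, -0.7]
opening: 0.0218
```

```bash
python3 - <<'E'
from h import *
cam("top");cam("top");c=cam("scene"); togo([.52,-.17,.05],down(np.radians(-45))); st=robot.read_state(); p=np.array(st["tool_pos"])
f=c["frame"].astype(int).mean(2).astype(int)
np.set_printoptions(linewidth=250)
print(f[138:176,270:298])
crop(c,253,110,60,60,10,"pics/u.png",proj(c,[p+[0,0,.0134],[.5203,-.17,.05]]))
E
```

```text
t 13.275 tcp [ 0.5185 -0.1698  0.06  ] F [-0.37 -0.93 -0.21] open 0.0214
tool axes (cols, world)
 [[ 1.000e-03  7.074e-01  7.068e-01]
 [-8.000e-04  7.068e-01 -7.074e-01]
 [-1.000e+00  2.000e-04  1.300e-03]]
shift cm [0.998 0.092 0.124]
turn deg [-0.02  0.07 -0.01]
[[ 82  73  66 ... 160 159 159]
 [ 84  76  68 ... 158 160 160]
 [ 88  82  74 ... 154 155 157]
 ...
 [117 117 118 ... 131 129 123]
 [117 118 118 ... 131 132 129]
 [119 117 117 ... 131 132 131]]
```

View pics/u.png

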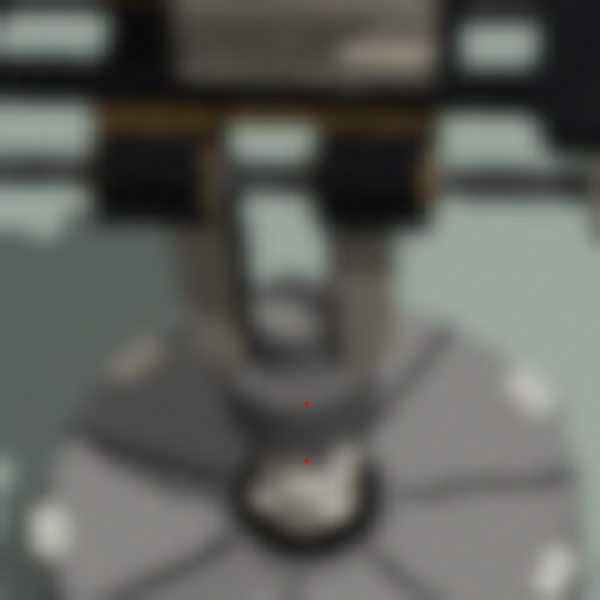

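```bash
python3 - <<'E'
from h import *
import sys
np.set_printoptions(linewidth=250,threshold=100000)
c=cam("scene"); p=np.array(robot.read_state()["tool_pos"]); print(p)
f=c["frame"].astype(int).mean(2).astype(int)
print("rows 140..172, cols 274..293"); print(f[140:172,274:294])
E
```

```text
[ 0.51854951 -0.16984306  0.06011841]
rows 140..172, cols 274..293
[[ 67  61  50  55  86 109 114 106  91  79  72  65  70  83  89  90  93 105 126 143]
 [ 73  66  54  58  87 113 122 116 104  92  80  69  68  80  88  91  93 105 122 135]
 [ 82  75  62  56  75 100 114 116 110 103  91  73  65  76  87  91  94 105 119 130]
 [ 88  83  71  57  59  75  91  99 100  97  84  68  61  73  85  91  95 107 120 128]
 [ 89  87  77  59  50  56  67  75  77  77  72  61  58  70  86  91  97 109 122 127]
 [ 84  85  79  65  53  51  57  64  67  70  69  63  62  75  86  91  99 113 124 124]
 [ 77  78  80  76  67  63  63  68  72  74  76  75  74  83  89  92 101 116 123 118]
 [ 70  70  79  85  86  82  80  81  83  84  88  88  90  91  91  91 100 115 117 109]
 [ 69  65  72  83  91  92  92  93  94  94  95  96  94  91  85  84  94 106 108 106]
 [ 69  62  61  69  79  88  93  94  96  96  94  91  87  81  76  76  87  96 102 112]
 [ 70  60  52  53  61  71  80  84  86  85  83  80  76  71  69  70  81  93 108 121]
 [ 72  63  52  45  48  55  61  65  69  70  69  69  68  67  65  68  81  99 116 127]
 [ 73  66  56  47  44  47  51  56  58
[... 923 characters left out ...]
50  43  38  46  67  95 116 127 131]
 [ 94  89  92  90  76  57  42  35  34  36  35  35  41  55  71  87 104 119 127 130]
 [ 91  98 105 106  98  82  68  58  52  51  54  60  70  87  99 104 106 112 120 127]
 [104 111 114 115 110 102  95  87  82  81  87  95 102 112 119 120 112 105 109 119]
 [114 116 116 117 116 113 110 104  99 103 113 118 122 126 128 128 122 111 104 109]
 [116 117 118 119 121 120 117 109 106 113 124 129 130 131 130 131 128 124 114 106]
 [116 118 120 123 125 126 122 112 108 120 128 131 131 130 132 131 131 129 124 116]
 [118 119 124 128 129 129 123 110 109 122 129 131 132 132 131 131 131 131 129 126]
 [117 119 125 129 132 130 122 109 109 123 130 132 132 131 131 131 132 131 131 131]]
```

```bash
python3 - <<'E'
from h import *
c=cam("scene"); p=np.array(robot.read_state()["tool_pos"]); print(p)
o=-c["R"].T@c["t"]; print("cam",o)
def near(uv,z,r):
    X=plane(c,uv,z); d=X[:2]-o[:2]; d/=np.linalg.norm(d); return X[:2]+d*r
for row in (155.5,156,156.5):
    print("cap",row,near((282.7,row),p[2]+.0134,.020))
for z in(.03,.033,.036): print("ring",z,near((283.0,165.6),z,.0195))
# collar seen in first image style: project candidates
print(proj(c,[[.52,-.17,.05],[.521,-.169,.05]]))
im=cv2.imread("pics/scene0.png").astype(int).mean(2).astype(int)
np.set_printoptions(linewidth=250,threshold=100000)
print("initial rows 146..170 cols 273..294");print(im[146:170,273:295])
E
```

```text
[ 0.51854407 -0.16984506  0.06014214]
cam [0.97165222 0.45068239 1.08326423]
cap 155.5 [ 0.51959119 -0.17262524]
cap 156 [ 0.52063436 -0.17142255]
cap 156.5 [ 0.52167615 -0.17022147]
ring 0.03 [ 0.52200171 -0.17282178]
ring 0.033 [ 0.52324995 -0.17109091]
ring 0.036 [ 0.5244982  -0.16936004]
[[283.15343675 155.40858373]
 [283.11439901 155.84265611]]
initial rows 146..170 cols 273..294
[[127 127 126 122 110 102 110 122 125 127 127 128 126 126 127 127 127 127 127 123 114 104]
 [127 127 127 124 116 107 109 120 125 126 126 128 127 127 127 126 127 127 123 116 106 104]
 [126 127 126 125 121 113 110 117 125 126 127 127 127 127 128 127 126 125 117 108 102 109]
 [127 127 127 126 124 117 108 111 122 126 127 127 127 128 127 127 126 121 111 103 107 119]
 [126 127 127 127 125 120 109 106 117 127 128 128 128 127 127 126 122 112 104 107 117 124]
 [126 126 126 127 126 121 110 104 116 131 135 135 132 130 128 122 114 104 103 114 123 127]
 [126 127 128 127 126 124 117 116 125 137 139 139 138 137 129 117 104 102 111 120 125 127]
 [126 127 127 126 122 120 124 130 136 137 131 130 137 142 133 112 100 108 1
[... 772 characters left out ...]
9  51  67  79  87  89  89  81  61  42  47  76 103 121 125 127]
 [115 103  91  81  68  50  36  33  41  49  55  54  48  40  37  44  64  92 112 124 126 127]
 [102  90  84  89  88  74  55  41  34  32  34  35  34  41  53  69  84 101 115 123 127 127]
 [ 89  87  94 102 102  94  79  65  56  50  48  52  58  68  83  95 100 102 107 116 124 126]
 [ 97 102 106 109 110 105  98  90  84  78  79  84  92  98 108 115 115 107 100 105 115 123]
 [111 111 112 113 112 112 110 106 100  96  99 107 114 119 122 124 123 117 108 101 105 115]
 [120 116 114 115 115 116 116 113 106 102 110 120 124 126 126 127 127 125 119 109 102 106]
 [125 122 119 119 119 122 122 118 107 104 115 124 127 128 126 127 127 127 125 121 112 105]]
```

```bash
python3 - <<'E'
from h import *
c=cam("scene")
o=-c["R"].T@c["t"]
def near(uv,z,r):
    X=plane(c,uv,z); d=X[:2]-o[:2]; d/=np.linalg.norm(d); return X[:2]+d*r
print("collar foot near",near((283,162.3),.036,.0125)); print("collar top far",near((283,150.7),.05,-.0125))
# organizer disc top edge far side & white marks; organizer left/right extremes
im=cv2.imread("pics/scene0.png").astype(int).mean(2)
for col in(275,283,291): print(col,im[132:144,col].astype(int), im[176:194,col].astype(int))
t=cam("top"); it=cv2.imread("pics/top0.png").astype(int).mean(2)
np.set_printoptions(linewidth=250,threshold=100000)
print(it[204:228,370:393].astype(int))
E
```

```text
collar foot near [ 0.52160964 -0.17174183]
collar top far [ 0.51756088 -0.17186747]
275 [154 155 154 154 155 154 153 151 140 125 119 121] [128 127 126 124 116 101  82  63  52  50  62  91 122 135 138 138 138 138]
283 [154 155 154 155 154 154 152 146 138 130 127 127] [126 127 127 126 124 117 101  85  68  58  57  67  94 125 137 139 138 138]
291 [155 154 154 154 154 155 155 153 144 134 128 127] [128 128 137 155 174 170 139  94  66  62  71  94 122 135 139 142 148 152]
[[ 74 102 122 121 120 116 110 111 110 110 110 110  82  94 121 120 121 121 121 121 121 121 121]
 [ 99  86 111 122 122 116 111 111 110 109 110 110  88  94 116 121 121 120 120 121 122 121 120]
 [120  92  78 111 121 116 110 111 109 111 109 110  82  88 111 117 122 121 120 121 120 121 121]
 [122 118  98 100 116 110 111 110 110 110 109 108  97 100 110 116 121 120 121 121 121 121 122]
 [121 122 119  95  90 110 108 106 101  98  98  97  98  99 104 116 120 121 121 121 121 121 122]
 [121 123 121 108  92  98 101  81  54  43  35  35  39  49  60  78 107 121 121 120 121 121 121]
 [122 121 122 116 105  98  81  46  21  21  18  46  61  42  25 
[... 948 characters left out ...]
8  33  17  45  79  80  89 113 121]
 [121 122 121 111  90  55  17  29  55 128 152 126  81  47  35  18  37  81 112 120 105  82  73]
 [122 121 122 121 113  93  56  20  23  87 115  87  38  23  21  36  87 112 119 122 120 121 104]
 [123 122 122 122 119 112 107  94  65  36  32  26  20  36  86 107 114 120 121 120 120 121 121]
 [122 121 122 121 100  87 108 114 107  93  96 105 104 104 110 118 121 121 121 120 121 121 121]
 [121 123 122  98  71  99 121 121 118 117 115 115 102 110 121 120 120 121 121 121 121 121 121]
 [121 122 110  76  94 121 122 122 121 121 122 121 121  95 104 121 120 121 122 120 121 120 121]
 [121 123  93  94 121 121 122 121 122 122 122 122 121  86  98 122 121 122 121 122 121 121 121]]
```

Within the roughly 1 mm measurement noise, the cap (0.5206, −0.1714) and the collar (about 0.5205, −0.1715) coincide. I'll descend gently and watch the force. The rim is at reported z + 13.4 mm, so the collar top is at reported 36.6 mm and the nubs at 31.6 mm.

Request:
jog_arm(targets=[[0.6,0,0,0,0,0,1],[1.2,0,0,0,0,0,1],[1.8,0,0,0,0,0,1],[1.8,0,0,0,0,0,1]], squeeze=15)

```text
t: 13.98
tool_pos: [0.5177, -0.1695, 0.041]
orientation: [0.614, 1.482, -0.615]
force: [0.3, -0.0, -0.6]
opening: 0.0217
```

```bash
python3 - <<'E'
from h import *
c=cam("scene"); cam("scene");cam("scene"); togo([.5188,-.17,.0366],down(np.radians(-45)))
np.set_printoptions(linewidth=250,threshold=100000)
f=c["frame"].astype(int).mean(2).astype(int); print(f[146:170,273:295])
crop(c,253,115,60,60,10,"pics/v.png")
E
```

```text
t 14.125 tcp [ 0.5185 -0.1698  0.0421] F [ 0.61  0.58 -0.05] open 0.0219
tool axes (cols, world)
 [[ 1.100e-03  7.074e-01  7.068e-01]
 [-9.000e-04  7.068e-01 -7.074e-01]
 [-1.000e+00  2.000e-04  1.400e-03]]
shift cm [0.547 0.007 0.034]
turn deg [-0.02  0.08 -0.01]
[[ 78  78  77  73  63  61  87 111 120 119 110  95  79  66  72  85  89  90  93  97 102 105]
 [ 81  85  85  80  67  56  71  93 104 107 104  98  83  70  72  84  89  91  91  93  96 103]
 [ 83  88  88  84  70  52  51  66  78  86  87  83  73  63  68  82  88  90  91  92  99 112]
 [ 81  84  85  84  73  56  46  51  58  65  69  68  63  58  64  79  87  91  92  98 110 123]
 [ 78  78  79  81  78  65  53  53  57  61  65  67  65  62  66  78  86  88  95 109 121 129]
 [ 75  75  74  77  81  78  71  69  69  71  74  75  77  76  77  82  85  87 100 116 127 130]
 [ 75  73  68  69  78  84  87  88  88  87  88  89  90  90  90  87  82  85 103 122 129 131]
 [ 75  73  67  62  66  78  86  91  94  95  95  96  95  93  88  83  78  83 105 124 130 132]
 [ 75  73  67  58  54  61  71  79  85  88  89  90  87  83  79  73  70  83 107 125 131 131]
 [ 72  72  68  5
[... 649 characters left out ...]
6  49  64  77  86  89  89  82  62  44  50  77 107 123 130 131]
 [110 100  88  82  71  52  36  34  42  51  57  57  49  42  38  46  68  96 117 127 132 131]
 [ 98  90  88  92  90  77  57  42  35  34  36  35  36  41  54  70  86 104 119 128 131 131]
 [ 88  89  97 104 107  98  84  68  59  51  50  54  60  70  87  99 104 106 111 120 128 131]
 [ 96 104 110 114 114 110 102  94  87  82  81  88  96 103 110 120 118 111 105 109 119 127]
 [111 114 117 117 117 115 112 108 102  98 103 112 119 122 126 129 128 122 111 105 109 119]
 [117 117 117 118 117 117 117 113 103 102 112 124 129 131 130 131 130 130 123 113 107 108]
 [117 117 116 118 116 118 116 112 102 103 117 127 131 131 132 132 131 132 129 124 116 109]]
```

View pics/v.png

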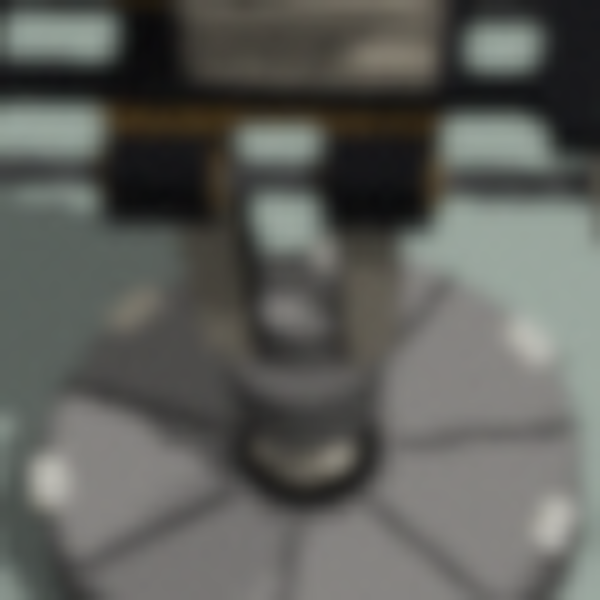

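The cap at crop x≈306 now sits centred over the collar and seal ring at x≈306. Continuing down in small steps.

Request:
jog_arm(targets=[[0.4,0,0.05,0,0,0,1],[0.8,0,0.05,0,0,0,1],[0.9,0,0.05,0,0,0,1],[0.9,0,0.05,0,0,0,1]])

```text
t: 14.62
tool_pos: [0.5187, -0.1701, 0.0329]
orientation: [0.614, 1.481, -0.614]
force: [-0.3, -0.6, -0.0]
opening: 0.0219
```

Request:
jog_arm(targets=[[0,0,0,0,0,0,1]])

```text
t: 14.75
tool_pos: [0.5188, -0.1702, 0.033]
orientation: [0.614, 1.481, -0.614]
force: [-1.0, -0.7, -0.0]
opening: 0.0214
```

```bash
python3 - <<'E'
from h import *
c=cam("scene"); togo([.5188,-.17,.0316],down(np.radians(-45)))
print(robot.read_state()["wrist_torque"])
crop(c,253,115,60,60,10,"pics/w.png")
E
```

```text
t 14.8 tcp [ 0.5188 -0.1701  0.033 ] F [-0.39 -0.03 -0.73] open 0.0213
tool axes (cols, world)
 [[ 1.000e-03  7.074e-01  7.068e-01]
 [-8.000e-04  7.068e-01 -7.074e-01]
 [-1.000e+00  1.000e-04  1.300e-03]]
shift cm [ 0.139  0.009 -0.011]
turn deg [-0.02  0.07 -0.01]
[-0.05334268  0.14916625  0.02128739]
```

View pics/w.png

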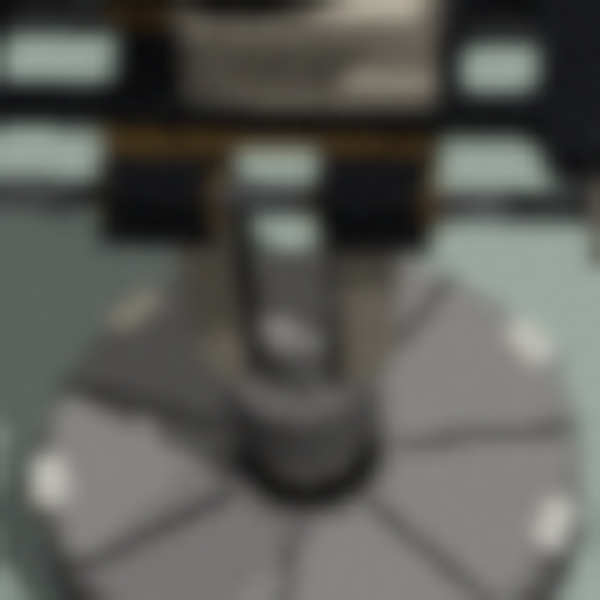

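The rim is about 3.6 mm below the collar top with no contact force, so the collar is inside the mouth. Now I press.

Request:
jog_arm(targets=[[0.3,0,0,0,0,0,1],[0.6,0,0,0,0,0,1],[0.9,0,0,0,0,0,1],[0.9,0,0,0,0,0,1]])

```text
t: 15.3
tool_pos: [0.5187, -0.1698, 0.0231]
orientation: [0.614, 1.481, -0.614]
force: [2.9, 0.3, -5.7]
opening: 0.0212
```

The force is now pulling downward at about 13.5 mm, so the cap has snapped past the nubs. Pressing on to the seal.

Request:
jog_arm(targets=[[0.2,0,0,0,0,0,1],[0.4,0,0,0,0,0,1],[0.4,0,0,0,0,0,1]])

```text
t: 15.68
tool_pos: [0.5189, -0.1698, 0.02]
orientation: [0.614, 1.481, -0.614]
force: [-3.0, 3.6, 8.2]
opening: 0.0214
```

```bash
python3 - <<'E'
from h import *
cam("scene")
for i in range(4):
    c=cam("scene"); s=robot.read_state(); print(s["t"],s["tool_pos"],s["force"],s["opening"])
crop(c,253,115,60,60,10,"pics/x.png")
E
```

```text
15.775 [ 0.51889546 -0.16978654  0.02005185] [-2.26523453  3.3176157   7.54452058] 0.021715087465082408
15.825 [ 0.51887771 -0.1697759   0.02005911] [-1.66707322  3.85527963  7.97112516] 0.021484524550837044
15.875 [ 0.51888243 -0.16977487  0.02006324] [-1.21728972  2.27703538  7.97397936] 0.02136114562635405
15.925 [ 0.51887151 -0.16980521  0.02006405] [-1.55451328  4.18113718  7.46812922] 0.02130732436249346
```

View pics/x.png

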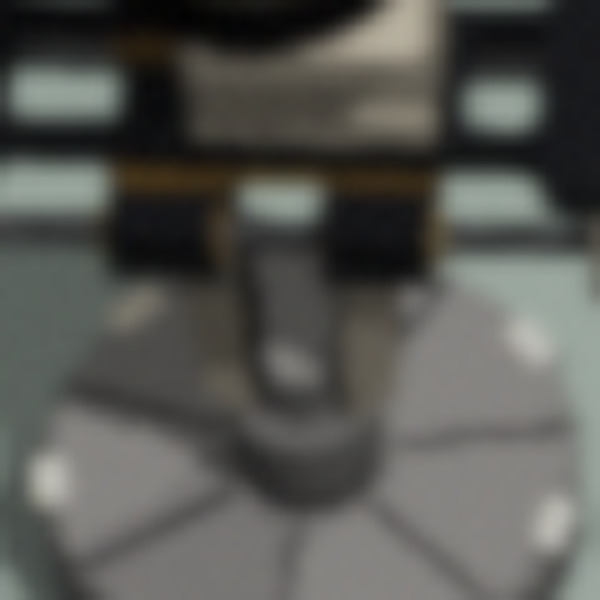

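The cap is seated over the seal ring, about 16.6 mm down with a push of 8 N. I'll add a little margin and hold.

Request:
jog_arm(targets=[[0.12,0,0,0,0,0,1],[0.12,0,0,0,0,0,1],[0.12,0,0,0,0,0,1],[0.12,0,0,0,0,0,1]])

```text
t: 16.42
tool_pos: [0.5189, -0.1698, 0.0198]
orientation: [0.614, 1.481, -0.614]
force: [-2.3, 2.6, 7.8]
opening: 0.0214
```

```bash
python3 - <<'E'
from h import *
for i in range(12):
    c=cam("scene"); s=robot.read_state()
    if i%3==0: print(s["t"],s["tool_pos"],s["force"],s["opening"])
E
```

```text
16.475 [ 0.51889388 -0.16976437  0.01981354] [-2.50351543  2.45284404  8.63714343] 0.021559442010732642
16.625 [ 0.51892282 -0.16978362  0.01983032] [-2.66475131  2.12739272  8.50150077] 0.021737273660919352
16.775 [ 0.51894435 -0.16978215  0.01985093] [-2.84487165  3.21910228  8.84746373] 0.021487162199228547
16.925 [ 0.51894338 -0.16976154  0.01984018] [-2.95872635  3.66858901  8.85544064] 0.021528892453368975
```

The push is steady at about 8.7 N over 0.5 s, so I'm handing in.

```bash
python3 - <<'E'
from plant import ticket, robot
print(ticket.close_job()); s=robot.read_state(); print(s["t"],s["tool_pos"],s["force"],s["opening"])
E
```

```text
the job is handed in; nothing more can be done
None
the job is handed in; nothing more can be done
```

I took the grey knobbed cap, snapped it onto the organizer's collar and handed in at about 17 s with the hand still pressing. The grip was 12 N for the carry and 15 N for the press.

**Last checks:**
- **Depth and push:** the rim was about 16.7 mm below the collar top. The push held at about 8.7 N for half a second, which puts the seal at roughly 2 mm by the figures given; I could not read the seal joint.
- **Click:** on the way down the force turned to a pull of about 6 N at 13.5 mm.
- **Grip:** the opening was 21.5 mm, which matches the knob.
- **Fit:** the scene picture showed the cap centred over the seal ring. About 3–4 N of sideways force remained in the hold.

**What disagreed or failed:**
- **Height reading:** the reported tool height was about 37 mm too low. A first camera estimate said 53 mm, and touching the cap's shoulder settled it. All rim depths above rest on the reading taken when the cap stood on the table.
- **Missed grasp:** because of that, my first try closed above the knob without moving the cap.
- **Cap pressed once on the table:** finding the shoulder by touch pressed it with about 28 N upward and 14 N sideways for a moment.
- **Other things on the table:** none appeared to move in the crops I looked at, but I did not measure them.

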